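# Change the trays in the germination light station

### The arm

A 6-joint arm with a two-finger parallel gripper is mounted at the origin on the work surface. World frame = base frame: x ahead of the robot, y to its left, z up, the work surface at z = 0. Lengths are in m, angles in rad, forces in N, time in s.
With the tool pointing down it reaches from about 0.35 to 0.975 m from the base axis. Payload 4.9 kg.
Tool frame: the origin (TCP) lies midway between the tips of the shut fingers; the grasp point (between the pads) lies behind it (manip.tcp_to_grasp is the z of the grasp point in the tool frame, in m); z points along the fingers, y is the direction in which the jaws open and shut (so a half turn about z gives the same grasp; the last joint's range is limited). The gripper opens to 85 mm and grips with 20 to 120 N. Pads are 22 mm wide; open, the fingers measure 114 mm over their backs; the gripper's body (76 mm by 85 mm) begins 54 mm behind the grasp point. The pads swing forward as they close: fully open they stand 13 mm farther back than shut.
Start: joints at [1.174, 0.053, 1.613, -0, 1.476, -0.119], TCP at [0.171, 0.601, 0.231] pointing down, gripper open.
Joint ranges: [-3.01, 3.01], [-1.01, 2.22], [0.06, 2.58], [-1.02, 4.17], [0.09, 2.62], [-3.14, 3.14]. Speed limits (rad/s): [2.57, 2.57, 3.14, 3.14, 3.14, 3.14].

### API

Orientations are given as a unit quaternion [w, x, y, z].
In Python, from plant import status, vision, order, regions_of, manip gives the robot as it stands. The module is installed in compiled form; this text tells all that it offers.
- The arm moves only by the shell command python3 -m crank 'ROWS'. ROWS is JSON, one flat list of numbers, 5 for each row, row after row: the shift along the tool's x, y, z in mm, then the turn about the tool's z in degrees, then the opening in per cent of the stroke, from 0 (shut) to 100 (fully open). In form: [tx, ty, tz, yaw, fingers, tx, ty, tz, yaw, fingers, ...]. A call has exactly 10 rows; each row is the pose to reach, as a shift and turn from the pose commanded when the call began, along the tool's axes at that moment; what a row does not reach only later rows make up. A row lasts 1/10 s, in which the tool goes at most 50 mm and 8.59 degrees, less where a joint would pass 70% of its speed; a pose out of reach is approached as far as the arm can. A call with a gripper value outside its range is refused whole. The fingers move at their own pace and stop on an object; the grip force is fixed at half the most. Time passes only in rows, so rows that repeat a pose let the fingers close, or fill a call up. It gives the time, the measured TCP pose, the force and the opening at its end, in the units of the state.
- status.state(): the state, without advancing time (a new reading comes with each control period).
- vision.grab_frame(name): name is "scene" or "top"; returns (picture, depth): 420x560x3 uint8, red, green, blue; 420x560 float32, m along the optical axis (not along the pixel's ray), 0 where there is no reading.
- vision.get_calibration(name): a dict with "camera_matrix" (3x3 intrinsics, pixels), "R" (3x3) and "t" (3): a world point X has camera coordinates R X + t. Camera axes: x right, y down, z forward; pixel columns grow to the right and rows downward; lengths in m; the calibration is good to about 2 mm. A picture is of the moment at which its call begins. get_calibration takes no time and is no camera call.
- order.job_done(): hands the job in, once; it reports no verdict.
Trained networks look in the newest picture that a camera, given by its name, has taken for a name from the list of things; names that differ only in an ending like _2 or _b are one class to them, and where a whole thing is asked for, a point or a joint stands for the part that bears it (a point fixed in the world has none). Each returns a list of dicts, best first, with "confidence" (0 to 1); they miss things now and then, are a little off and sometimes report something else, mostly with a low value. They report only what shows in the picture. A call takes as long as a camera call. They do not tell look-alikes from the thing itself.
- regions_of(camera, name): "region" (420x560 bool, what is visible of it) and "extent" ([centre column, centre row, width, height] in pixels, round what is visible of it).
The state is a dict: "time": time; "joint_pos": joint angles; "joint_vel": joint speeds; "joint_efforts": joint torques, N m; "tool_pos": TCP position; "tool_rot": TCP orientation; "contact_force": force on the tool from outside, world axes, zero at the start; "ft_torque": the same for the moment, N m; "gripper_width": opening from 0.0 (shut) to 1.0 (fully open).
Only numpy, scipy, OpenCV 4.12 (cv2) and the standard library are available. Lean on these libraries where they do the work, as an engineer would, in place of code of your own. Each camera call takes 0.05 s, during which the arm holds its last target. There are 200 camera calls.

### The job

Dim the station's light right down to off with its slider and, leaving it off meanwhile, take the finished germination trays out of the station, sliding each one forward from under the lip before lifting it rather than forcing it up against the lip, and set them all flat on the black counting board. Then put every fresh tray from the paper sheet into the station, slid fully home under the lip in a bay of its own with its grip fin to the front, and last bring the dimmer's slider back up to the clip mark. Leave the jar, the beaker and the tweezers where they are.

Things in the scene. Friction and masses are not known exactly. Their poses are not given: they have to be found in the camera images.
- station: fixed light station with three tray bays, open toward the robot (-x). Origin on the bench below the middle of the lip's front edge; x away from the opening. Base plate, on which trays stand: top 12 mm up, x -110 to 100, y -135 to 135 mm. Backstop (front of a white housing 60 mm high) at x 45 mm. A tray fully home has its fin to the front, its rear edge at the backstop, its centre at x 0.
- bay (a point): centre of the middle bay's floor, on top of the base plate at the station's x 0, y 0; same axes. Bay centres are at y -86, 0, +86 mm, marked by dark lines on the plate. Under the lip (x 0 to 45 mm) guides 6 mm wide and 6 mm high at y -129, -43, 43, 129 mm part the bays: 80 mm clear for a 70 mm tray.
- lip: the station's fixed overhanging lip, a white lamp strip over the rear half of the trays; same frame as the station. It covers x 0 to 50 mm over the full width; underside 31 mm, top 41 mm above the bench (5 mm above a tray's slab). A tray is clear of it once its centre is at x below -45 mm.
- dimmer (a joint): position of the light dimmer's slider grip along its track in m: 0 = off, at the -y end stop of the track (its right-hand end seen from the robot); grows to 0.12 toward +y of dimmer_base (left). Sliding friction about 1.5 N; it stays where it is left.
- dimmer_base: dimmer track, fixed on the bench in front of the station: grey bar 40 mm (x) by 170 mm (y) by 14 mm high, origin at the centre of its underside. The grip slides along its y axis; at joint value q the grip's centre is at y = q - 0.060 m.
- dimmer_top (a point): centre of the top of the dimmer's black grip, 54.5 mm above the bench. The grip is a block 28 mm (x) by 20 mm (y) by 40 mm high reaching down to 14.5 mm above the bench; frame parallel to dimmer_base.
- mark: the small steel clip with a thin white line across the dimmer track, fixed, showing the growing-light setting; origin under the track's centre line on the bench, at the line; frame parallel to dimmer_base. The grip is at the mark when its centre has the same y along the track. Nothing to be handled; the grip passes over it.
- board: counting board, fixed black plastic plate 220 mm (x) by 180 mm (y) by 8 mm thick, origin at the centre of its underside; to the robot's left or right. It has room for four trays, two by two.
- sheet: white sheet of paper, 280 by 220 mm, lying on the bench on the side opposite the board, flat (no height); the fresh trays wait on it. Origin at its centre.
- jar_c (a point): bystander: closed sample jar 56 mm wide, 85 mm high; this point is its middle, 42 mm up.
- beaker_c (a point): bystander: open beaker 60 mm wide, 75 mm high; this point is its middle, 37 mm up.
- tweezers_c (a point): bystander: steel tweezers 120 mm long lying behind the station, 7 mm high; this point is their middle.
- done1_c (a point): finished tray: grey slab 90 (x) x 70 (y) x 14 mm, seeds on paper on top, about 0.14 kg. Point: slab centre, 7 mm above its underside. Upright grip fin near the front (-x) edge: centre at x -24, y 0; 24 long (x), 12 thick (y), from 7 to 41 mm above this point; grip it from above, closing along y. Starts in a bay, rear half under the lip. May be absent.
- done2_c (a point): finished tray: grey slab 90 (x) x 70 (y) x 14 mm, seeds on paper on top, about 0.14 kg. Point: slab centre, 7 mm above its underside. Upright grip fin near the front (-x) edge: centre at x -24, y 0; 24 long (x), 12 thick (y), from 7 to 41 mm above this point; grip it from above, closing along y. Starts in a bay, rear half under the lip. May be absent.
- done3_c (a point): finished tray: grey slab 90 (x) x 70 (y) x 14 mm, seeds on paper on top, about 0.14 kg. Point: slab centre, 7 mm above its underside. Upright grip fin near the front (-x) edge: centre at x -24, y 0; 24 long (x), 12 thick (y), from 7 to 41 mm above this point; grip it from above, closing along y. Starts in a bay, rear half under the lip. May be absent.
- fresh1_c (a point): fresh tray: grey slab 90 (x) x 70 (y) x 14 mm, seeds on paper on top, about 0.14 kg. Point: slab centre, 7 mm above its underside. Upright grip fin near the front (-x) edge: centre at x -24, y 0; 24 long (x), 12 thick (y), from 7 to 41 mm above this point; grip it from above, closing along y. Starts on the paper sheet, fin toward the robot. May be absent.
- fresh2_c (a point): fresh tray: grey slab 90 (x) x 70 (y) x 14 mm, seeds on paper on top, about 0.14 kg. Point: slab centre, 7 mm above its underside. Upright grip fin near the front (-x) edge: centre at x -24, y 0; 24 long (x), 12 thick (y), from 7 to 41 mm above this point; grip it from above, closing along y. Starts on the paper sheet, fin toward the robot. May be absent.
- fresh3_c (a point): fresh tray: grey slab 90 (x) x 70 (y) x 14 mm, seeds on paper on top, about 0.14 kg. Point: slab centre, 7 mm above its underside. Upright grip fin near the front (-x) edge: centre at x -24, y 0; 24 long (x), 12 thick (y), from 7 to 41 mm above this point; grip it from above, closing along y. Starts on the paper sheet, fin toward the robot. May be absent.
Mind the look-alikes: they are no part of the job. Leave any green or orange look-alike of the part that bears done1_c alone.

How it is judged:
By the outcome, as a careful person would: the job done as asked, in the order asked, and still so for the second after the job is handed in, with the robot touching nothing.
Of done1, done2, done3 only 2 to 3 are there at a start; the rules pass over those that are not, and their reading is None.
Of fresh1, fresh2, fresh3 only 2 to 3 are there at a start; the rules pass over those that are not, and their reading is None.
At some moment in a run one of fresh1, fresh2, fresh3 may be knocked a few centimetres aside while the robot is not near it.
Once in a run the grip may slacken for a moment while it holds something.
It also fails if it takes over 210 s, if anything falls off the work surface, if the arm or the gripper's body presses on something with over 40 N, if the wrist force passes 120 N, or if a joint passes its speed limit or range.

## Working session

There is one attempt and no reset: what is moved stays moved. The work goes in short steps, Python scripts to look and compute and a shell command to move; the robot and the scene stay as the last step left them, time stands still between calls to the robot, and variables do not carry over. Pictures are saved under pics/ and viewed, on a budget of 14 in all, crops included, one or two more only if the job needs it, and the job is handed in when it is done.

```bash
mkdir -p pics; cat > h.py <<'E'
import numpy as np, cv2
from plant import status, vision, order, regions_of, manip
def grab(c,fn=None):
    p,d=vision.grab_frame(c)
    if fn: cv2.imwrite('pics/'+fn,p[:,:,::-1])
    return p,d
def world(c,d):
    k=vision.get_calibration(c); K=np.array(k['camera_matrix']);R=np.array(k['R']);t=np.array(k['t'])
    v,u=np.mgrid[0:d.shape[0],0:d.shape[1]]
    P=np.stack([(u-K[0,2])/K[0,0]*d,(v-K[1,2])/K[1,1]*d,d],-1)
    W=(P-t)@R
    W[d==0]=np.nan
    return W
def proj(c,X):
    k=vision.get_calibration(c); x=np.array(k['camera_matrix'])@(np.array(k['R'])@np.array(X)+np.array(k['t']))
    return x[:2]/x[2]
E
python3 - <<'E'
from h import *
print(manip.tcp_to_grasp); s=status.state(); print(s['time'],s['tool_pos'],s['tool_rot'],s['gripper_width'])
for c in ('scene','top'):
    p,d=grab(c,c+'1.png'); W=world(c,d)
    for n in ['station','lip','dimmer_base','dimmer_top','mark','board','sheet','jar_c','beaker_c','done1_c','fresh1_c']:
        for r in regions_of(c,n):
            if r['confidence']<.3: continue
            w=W[r['region']]; 
            print(c,n,round(r['confidence'],2),np.round(r['extent']),np.round(np.nanmedian(w,0),3),np.round(np.nanmin(w,0),3),np.round(np.nanmax(w,0),3))
E
```

```text
-0.0187
0.0 [0.1711466  0.60046018 0.2300614 ] [-2.67915441e-04  1.38437740e-01  9.90370601e-01 -9.96822497e-04] 0.996056833704802
scene station 0.61 [284. 242. 139. 109.] [0.661 0.01  0.04 ] [ 0.505 -0.171 -0.005] [0.729 0.133 0.065]
scene lip 0.71 [283. 240.  98.  67.] [0.645 0.008 0.04 ] [ 0.605 -0.149 -0.   ] [0.674 0.132 0.062]
scene dimmer_base 0.55 [329. 187.  62.  43.] [0.442 0.014 0.013] [ 0.383 -0.087 -0.001] [0.463 0.086 0.058]
scene dimmer_base 0.46 [283. 240. 141. 113.] [0.665 0.013 0.04 ] [ 0.512 -0.148 -0.002] [0.729 0.133 0.065]
scene dimmer_top 0.7 [348. 192.  16.  19.] [0.447 0.055 0.045] [ 0.381  0.033 -0.004] [0.456 0.063 0.058]
scene mark 0.56 [322. 194.   3.   7.] [0.462 0.002 0.013] [ 0.453 -0.009 -0.003] [0.47  0.005 0.02 ]
scene board 0.65 [214. 158.  94.  75.] [ 0.516 -0.323  0.007] [ 0.388 -0.428 -0.003] [ 0.63  -0.225  0.013]
scene sheet 0.74 [437. 266. 141. 132.] [0.488 0.312 0.   ] [ 0.324  0.202 -0.006] [0.63  0.454 0.051]
scene jar_c 0.78 [176. 207.  28.  32.] [ 0.726 -0.258  0.061] [ 0.694 -0.296  0.004] [ 0.746 -0.243  0.089]
scene jar_c 0.65 [214. 1
[... 1274 characters left out ...]
] [ 0.505 -0.33   0.006] [ 0.386 -0.435 -0.01 ] [ 0.629 -0.226  0.017]
top sheet 0.57 [159. 248.  92. 105.] [ 0.474  0.304 -0.001] [ 0.324  0.2   -0.012] [0.625 0.453 0.015]
top jar_c 0.56 [371. 168.  23.  22.] [ 0.71  -0.269  0.081] [ 0.688 -0.298  0.003] [ 0.74  -0.246  0.091]
top beaker_c 0.73 [170. 153.  26.  24.] [0.75  0.304 0.039] [ 0.715  0.268 -0.006] [0.789 0.347 0.078]
top done1_c 0.86 [217. 132.  32.  27.] [0.819 0.169 0.012] [ 0.783  0.123 -0.007] [0.865 0.216 0.052]
top done1_c 0.77 [305. 207.  26.  22.] [ 0.601 -0.094  0.024] [ 0.579 -0.132  0.001] [ 0.626 -0.058  0.063]
top done1_c 0.61 [315. 134.  20.  31.] [ 0.828 -0.113  0.012] [ 0.783 -0.152 -0.008] [ 0.874 -0.08   0.051]
```

```bash
python3 - <<'E'
import cv2
a=cv2.imread('pics/scene1.png')[120:400,120:540]; cv2.imwrite('pics/s1c.png',cv2.resize(a,(798,532),interpolation=3))
a=cv2.imread('pics/top1.png')[100:330,90:440]; cv2.imwrite('pics/t1c.png',cv2.resize(a,(798,524),interpolation=3))
E
```

```text
(no output)
```

View pics/s1c.png

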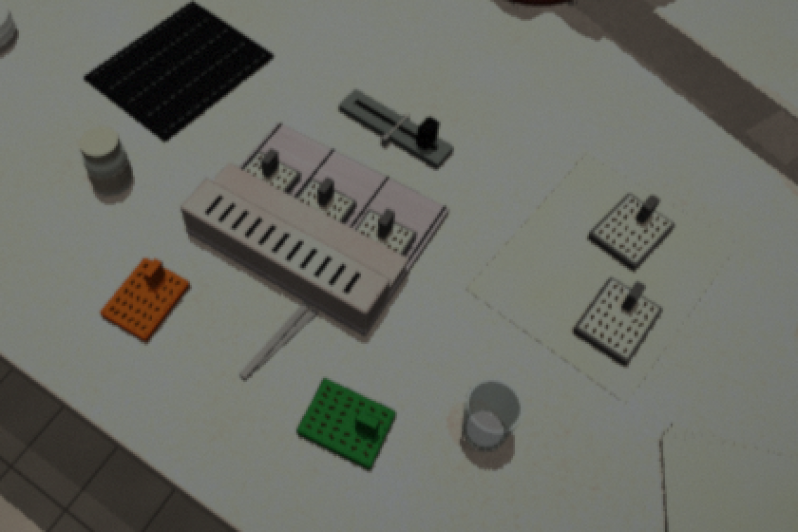

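View pics/t1c.png

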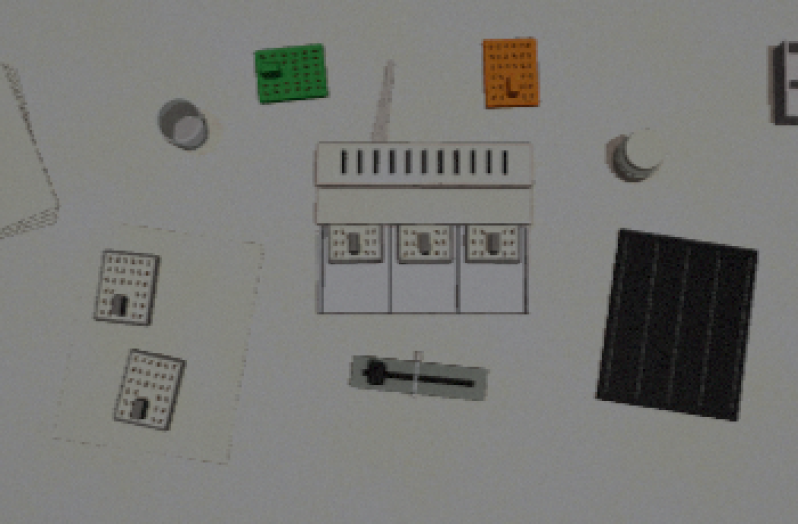

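```bash
cat >> h.py <<'E'
def rect(xy):
    """min-area rect: centre, long-side, short-side, long-axis angle deg (mod 180, -90..90)"""
    c,(a,b),th=cv2.minAreaRect((xy*1000).astype(np.float32))
    if a<b: a,b,th=b,a,th+90
    return np.round(c,1),round(a,1),round(b,1),round((th+90)%180-90,1)
def blobs(c,W,x0,x1,y0,y1,z0,z1,amin=6):
    with np.errstate(invalid='ignore'):
        m=(W[...,0]>x0)&(W[...,0]<x1)&(W[...,1]>y0)&(W[...,1]<y1)&(W[...,2]>z0)&(W[...,2]<z1)
    n,l,st,_=cv2.connectedComponentsWithStats(m.astype(np.uint8),connectivity=8)
    for i in range(1,n):
        if st[i,4]>=amin:
            w=W[l==i]; print(c,st[i,4],'mean',np.round(w.mean(0)*1000,1),'rect',*rect(w[:,:2]))
E
python3 - <<'E'
from h import *
for c in ('scene','top'):
    p,d=grab(c); W=world(c,d)
    print('fins stn');blobs(c,W,.5,.62,-.16,.16,.05,.07)
    print('housing');blobs(c,W,.6,.8,-.2,.2,.053,.07,80)
    print('lip');blobs(c,W,.6,.7,-.2,.2,.035,.047,80)
    print('grip');blobs(c,W,.35,.5,-.12,.12,.047,.065)
    print('track');blobs(c,W,.35,.5,-.12,.12,.009,.018,40)
    print('fresh fin');blobs(c,W,.3,.7,.18,.48,.035,.06)
    print('fresh slab');blobs(c,W,.3,.7,.18,.48,.009,.02,40)
    print('board');blobs(c,W,.36,.66,-.46,-.2,.004,.013,200)
    for n in ['fresh1_c','mark','board']:
        for r in regions_of(c,n)[:3]: 
            w=W[r['region']];w=w[~np.isnan(w[:,0])]; print(n,r['confidence'],np.round(np.median(w,0)*1000),rect(w[:,:2]))
E
```

```text
fins stn
scene 56 mean [603.8 -89.3  57.3] rect [602.7 -90.8] 25.8 13.2 1.7
scene 55 mean [602.4  -4.3  57.7] rect [600.4  -5.4] 23.8 12.2 4.6
scene 59 mean [601.3  83.5  58.2] rect [599.1  83.3] 25.6 12.9 1.6
housing
scene 2509 mean [700.7   4.7  59.2] rect [699.   -2.5] 270.5 56.8 -89.2
lip
scene 1486 mean [645.1   5.1  40.4] rect [6.448e+02 1.000e-01] 275.8 73.5 82.3
grip
scene 73 mean [441.2  52.8  52.4] rect [440.5  52.4] 28.1 18.3 -5.5
track
scene 706 mean [437.   -2.8  13.2] rect [438.    0.5] 169.0 62.2 85.9
fresh fin
scene 60 mean [394.2 341.   45.5] rect [392.2 341.3] 25.1 11.4 -12.9
scene 70 mean [521.  372.3  46. ] rect [518.3 372.5] 26.3 11.9 -5.2
fresh slab
scene 892 mean [419.8 335.9  13.9] rect [414.6 336.1] 93.8 69.9 -11.6
scene 1098 mean [546.7 370.5  13.9] rect [543.2 370.1] 92.4 70.0 -5.5
board
scene 3495 mean [ 513.7 -324.7    7.2] rect [ 508.7 -329.9] 221.4 186.3 -8.1
mark 0.22 [672.  13.  40.] (array([617. ,  -3.5]), 270.2, 221.4, -89.2)
board 0.86 [ 515. -322.    7.] (array([ 504.8, -331.9]), 228.1, 193.5, -7.9)
fins stn
top 42 mean [597.3  80.4  57.8] rect [5
[... 275 characters left out ...]
647.2  -6.2] 269.1 47.5 -89.3
grip
top 62 mean [438.1  48.7  51.9] rect [437.5  49. ] 24.9 16.9 1.4
track
top 645 mean [433.1  -5.9  12.9] rect [435.9  -2.6] 168.6 59.5 -89.1
fresh fin
top 47 mean [516.8 368.5  45.4] rect [517.3 369.5] 22.9 13.0 -1.7
top 44 mean [390.5 337.7  45. ] rect [390.1 337.8] 23.2 12.8 -8.8
fresh slab
top 609 mean [541.8 366.8  13.2] rect [540.4 366.8] 89.5 70.6 -4.8
top 626 mean [415.2 332.2  13.1] rect [413.4 333.5] 90.1 69.7 -11.2
board
top 3337 mean [ 505.  -330.5    7.2] rect [ 506.8 -331.7] 223.7 182.4 -8.2
fresh1_c 0.33 [ 505. -330.    6.] (array([ 506.8, -331.7]), 227.8, 189.6, -9.1)
board 0.78 [ 505. -330.    6.] (array([ 507.2, -330.6]), 221.3, 182.9, -8.4)
```

```bash
cat >> h.py <<'E'
def plan(*wps):
    """world waypoints (x,y,z mm, psi deg) -> tool-frame shifts from measured pose"""
    s=status.state(); w,x,y,z=s['tool_rot']
    from scipy.spatial.transform import Rotation as Ro
    R=Ro.from_quat([x,y,z,w]).as_matrix(); p=np.array(s['tool_pos'])*1000
    psi=np.degrees(np.arctan2(-R[0,1],R[1,1]))
    print('t',s['time'],'pos',np.round(p,1),'psi',round(psi,1),'grip',round(s['gripper_width'],3),'F',np.round(s['contact_force'],1))
    for q in wps: print(np.round(R.T@(np.array(q[:3])-p),1),'yaw',round(-(q[3]-psi),1))
def tf(o,psi,x,y):
    a=np.radians(psi); return round(o[0]+x*np.cos(a)-y*np.sin(a),1),round(o[1]+x*np.sin(a)+y*np.cos(a),1)
E
python3 - <<'E'
from h import *
for c in ('scene','top'):
    p,d=grab(c); W=world(c,d); X=W*1000
    m=(X[...,0]>390)&(X[...,0]<490)&(abs(X[...,1])<110)&(X[...,2]>9)&(X[...,2]<18)
    g=p.mean(2)
    for sel,n in ((m&(abs(X[...,1]-0)>15),'track'),(m&(g>np.median(g[m])+25),'bright')):
        w=X[sel]; print(c,n,sel.sum(),w.mean(0).round(1),rect(w[:,:2]/1000), 'y',np.round(np.percentile(w[:,1],[5,50,95]),1),'x',np.round(np.percentile(w[:,0],[5,50,95]),1))
    w=X[m&(abs(X[...,1])>15)]
    # edges: per y-bin midline
    ys=[];xs=[]
    for a in range(-80,80,8):
        q=w[(w[:,1]>=a)&(w[:,1]<a+8)]
        if len(q)>5: ys.append(a+4); xs.append((q[:,0].min()+q[:,0].max())/2)
    print('midline yaw',-np.degrees(np.arctan(np.polyfit(ys,xs,1)[0])),np.polyfit(ys,xs,1)[1])
    if c=='scene': 
        print(proj(c,[.44,0,.014])); cv2.imwrite('pics/dim.png',cv2.resize(p[155:220,285:375,::-1],(720,520),interpolation=cv2.INTER_CUBIC))
plan((438,51,150,-5),(438,51,32,-5))
E
```

```text
scene track 560 [437.4  -2.3  13.1] (array([4.356e+02, 2.000e-01]), 170.7, 43.3, 84.4) y [-77.3 -20.5  79.7] x [415.1 438.2 457.9]
scene bright 10 [417.1   6.2  13.6] (array([431.4,  17.1]), 135.5, 49.4, -87.2) y [-29.    3.6  50.1] x [408.4 410.6 442.6]
midline yaw -7.779571508298359 438.1017273992952
[326.75634057 186.90032152]
top track 522 [432.8  -6.7  12.7] (array([439.5,  -3.1]), 171.1, 59.8, 81.5) y [-81.  -21.2  76. ] x [412.7 432.2 453.8]
top bright 14 [442.3   6.2  13. ] (array([462. ,  21.9]), 105.1, 52.2, 44.0) y [-3.5  1.3 32.4] x [407.9 452.8 483. ]
midline yaw -6.238663477864096 433.49662736118324
t 1.7 pos [171.4 601.  231.3] psi -15.9 grip 1.003 F [-0.8  0.1  0.4]
[-407.2 -455.8   81.3] yaw -10.9
[-407.2 -455.8  199.3] yaw -10.9
```

View pics/dim.png

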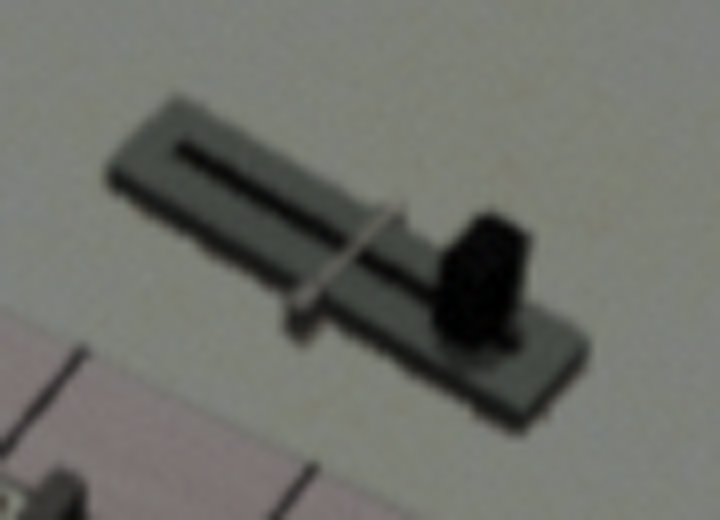

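```bash
python3 - <<'E'
from h import *
f=lambda p:[p[0]/8+285,p[1]/8+155]
src=np.float32([f(q) for q in ((180,97),(588,345),(520,425),(108,172))])
H=cv2.getPerspectiveTransform(src,np.float32([(-20,-85),(-20,85),(20,85),(20,-85)]))
print(cv2.perspectiveTransform(np.float32([[f(q) for q in ((347,252),(395,210),(305,296),(180,148))]]),H))
k=vision.get_calibration('scene');K,R,t=[np.array(k[a]) for a in('camera_matrix','R','t')]
def back(px,z):
    r=R.T@np.linalg.inv(K)@[*px,1]; o=-R.T@t; return ((o+r*(z-o[2])/r[2])*1000).round(1)
for q in ((347,252),(395,210),(305,296),(180,97),(588,345),(520,425),(108,172)): print(back(f(q),.014))
E
python3 -m crank '[-100,-115,0,-8,100,-200,-230,0,-9,100,-300,-340,30,-9,100,-407,-456,60,-9.5,100,-407,-456,81,-9.5,100,-407,-456,81,-9.5,100,-407,-456,81,-9.5,100,-407,-456,81,-9.5,100,-407,-456,81,-9.5,100,-407,-456,81,-9.5,100]'
```

```text
[[[ -2.0394604  -1.5041966]
  [-25.984114    1.1823204]
  [ 20.991514   -2.0781467]
  [ -2.7210376 -71.93841  ]]]
[436.5   2.8  14. ]
[412.2   6.8  14. ]
[460.   1.  14.]
[409.2 -79.6  14. ]
[427.   87.3  14. ]
[467.2  84.9  14. ]
[450.8 -81.6  14. ]
time: 2.7
tool_pos: [0.3874, 0.1534, 0.1704]
tool_rot: [0.001, 0.056, 0.998, 0.0]
contact_force: [0.9, -0.5, -0.4]
gripper_width: 0.998
```

```bash
python3 - <<'E'
from h import *
plan((439,51,120,-6),(439,51,32,-6))
E
```

```text
t 2.7 pos [387.4 153.4 170.4] psi -6.4 grip 0.998 F [ 0.9 -0.5 -0.4]
[-62.6 -96.1  50.5] yaw -0.4
[-62.5 -96.1 138.5] yaw -0.4
```

```bash
python3 -m crank '[-20,-32,15,-0.4,100,-40,-64,30,-0.4,100,-62,-96,50,-0.4,100,-62,-96,50,-0.4,100,-62,-96,50,-0.4,100,-62,-96,50,-0.4,100,-62,-96,50,-0.4,100,-62,-96,50,-0.4,100,-62,-96,50,-0.4,100,-62,-96,50,-0.4,100]'
python3 - <<'E'
from h import *
plan((439,51,120,-6),(439,51,32,-6))
E
```

```text
time: 3.7
tool_pos: [0.4377, 0.0533, 0.1205]
tool_rot: [0.0, 0.052, 0.999, 0.0]
contact_force: [-0.2, 0.2, -0.5]
gripper_width: 1.001
t 3.7 pos [437.7  53.3 120.5] psi -6.0 grip 1.001 F [-0.2  0.2 -0.5]
[-1.6 -2.2  0.5] yaw 0.0
[-1.5 -2.2 88.5] yaw 0.0
```

Good. Descend, then grip.

```bash
python3 -m crank '[-1,-2,20,0,100,-1,-2,45,0,100,-1,-2,70,0,100,-1,-2,88,0,100,-1,-2,88,0,100,-1,-2,88,0,60,-1,-2,88,0,30,-1,-2,88,0,0,-1,-2,88,0,0,-1,-2,88,0,0]'
python3 -m crank '[0,0,0,0,0,0,0,0,0,0,0,0,0,0,0,0,0,0,0,0,0,0,0,0,0,0,0,0,0,0,0,0,0,0,0,0,0,0,0,0,0,0,0,0,0,0,0,0,0,0]'
python3 - <<'E'
from h import *
plan((439,51,120,-6),(*tf((437,1),-6,0,-60),32,-6))
p,d=grab('scene'); W=world('scene',d)
E
```

```text
time: 4.7
tool_pos: [0.4392, 0.0507, 0.0334]
tool_rot: [0.001, 0.052, 0.999, -0.0]
contact_force: [-0.1, -0.5, 1.7]
gripper_width: 0.22
time: 5.7
tool_pos: [0.4391, 0.0507, 0.0333]
tool_rot: [0.001, 0.052, 0.999, -0.0]
contact_force: [-1.5, -0.7, 5.5]
gripper_width: 0.222
t 5.7 pos [439.1  50.7  33.3] psi -6.0 grip 0.222 F [-1.5 -0.7  5.5]
[  0.1   0.2 -86.7] yaw 0.0
[  -3.  -109.7    1.3] yaw 0.0
```

```bash
python3 -m crank '[0,-10,0,0,0,0,-20,0,0,0,0,-30,0,0,0,0,-40,0,0,0,0,-50,0,0,0,0,-60,0,0,0,0,-70,0,0,0,0,-80,0,0,0,0,-90,0,0,0,0,-100,0,0,0]'
python3 -m crank '[0,-3,0,0,0,0,-6,0,0,0,0,-8,0,0,0,0,-10,0,0,0,0,-11,0,0,0,0,-12,0,0,0,0,-12,0,0,0,0,-12,0,0,0,0,-12,0,0,0,0,-12,0,0,0]'
```

```text
time: 6.75
tool_pos: [0.4299, -0.0498, 0.0333]
tool_rot: [0.003, 0.053, 0.999, -0.0]
contact_force: [7.3, 0.6, 4.2]
gripper_width: 0.218
time: 7.75
tool_pos: [0.4289, -0.0614, 0.0333]
tool_rot: [0.003, 0.053, 0.999, -0.0]
contact_force: [7.9, 0.9, 3.7]
gripper_width: 0.219
```

```bash
python3 -m crank '[0,-1,0,0,0,0,-2,0,0,0,0,-2,0,0,0,0,-3,0,0,0,0,-3,0,0,0,0,-3,0,0,0,0,-3,0,0,0,0,-3,0,0,0,0,-3,0,0,0,0,-3,0,0,0]'
python3 -c "
from h import *
for c in ('scene','top'):
    p,d=grab(c);blobs(c,world(c,d),.35,.5,-.12,.12,.047,.057)"
```

```text
time: 8.75
tool_pos: [0.4289, -0.0617, 0.0333]
tool_rot: [0.003, 0.053, 0.999, 0.003]
contact_force: [9.8, 12.9, 5.1]
gripper_width: 0.217
scene 73 mean [435.3 -59.7  52.5] rect [433.6 -59.2] 44.3 23.8 75.0
```

```bash
python3 -m crank '[0,0,0,0,30,0,0,0,0,60,0,0,0,0,100,0,0,0,0,100,0,0,0,0,100,0,0,-20,0,100,0,0,-50,0,100,0,0,-80,0,100,0,0,-90,0,100,0,0,-90,0,100]'
python3 - <<'E'
from h import *
for c in ('scene','top'):
    p,d=grab(c);blobs(c,world(c,d),.35,.5,-.12,.12,.047,.057)
plan((601.5,-92,120,0.8),(601.5,-92,30,.8))
o=(506.5,-331)
for x in(52,-52):
    for y in (42,-42): print('slot',x,y,'fin',tf(o,-8.2,x-24,y))
print('out',[tf(q,.8,-58,0) for q in((601.5,-92),(600.5,-6.5),(599,82))])
E
```

```text
time: 9.85
tool_pos: [0.4276, -0.064, 0.1238]
tool_rot: [0.002, 0.053, 0.999, -0.001]
contact_force: [-0.3, 0.4, -0.0]
gripper_width: 1.001
scene 72 mean [432.4 -58.4  52.2] rect [430.2 -59.1] 28.0 19.3 -5.1
t 9.95 pos [425.7 -63.4 120.9] psi -6.0 grip 1.007 F [ 0.6  0.5 -0.1]
[-177.9  -10.     0.6] yaw -6.8
[-178.   -10.    90.6] yaw -6.8
slot 52 42 fin (np.float64(540.2), np.float64(-293.4))
slot 52 -42 fin (np.float64(528.2), np.float64(-376.6))
slot -52 42 fin (np.float64(437.3), np.float64(-278.6))
slot -52 -42 fin (np.float64(425.3), np.float64(-361.7))
out [(np.float64(543.5), np.float64(-92.8)), (np.float64(542.5), np.float64(-7.3)), (np.float64(541.0), np.float64(81.2))]
```

```bash
python3 -m crank '[-30,-2,0,-2,100,-60,-4,0,-4,100,-90,-6,0,-6,100,-120,-8,0,-6.8,100,-150,-10,0,-6.8,100,-177,-11,0,-6.8,100,-177,-11,0,-6.8,100,-177,-11,20,-6.8,100,-177,-11,40,-6.8,100,-177,-11,40,-6.8,100]'
python3 - <<'E'
from h import *
p,d=grab('scene','c2.png');blobs('scene',world('scene',d),.5,.62,-.16,.16,.05,.062)
plan((600.8,-93.2,30,.8))
E
```

```text
time: 10.95
tool_pos: [0.5969, -0.0919, 0.0767]
tool_rot: [-0.005, -0.007, 1.0, 0.001]
contact_force: [-0.6, 0.1, -0.2]
gripper_width: 0.999
scene 52 mean [603.5 -89.7  57.5] rect [602.1 -90.7] 25.5 11.6 3.2
scene 54 mean [602.2  -4.1  57.1] rect [601.2  -5.2] 24.0 12.3 2.0
scene 60 mean [601.2  83.7  57.3] rect [599.2  82.6] 25.6 12.9 -0.8
t 11.0 pos [598.3 -92.3  78.8] psi 0.8 grip 0.998 F [-0.8  0.4 -0.7]
[-2.8 -1.1 48.7] yaw -0.0
```

```bash
python3 -m crank '[-1,-1,15,0,100,-1,-1,30,0,100,-1,-1,40,0,100,-1,-1,48,0,100,-1,-1,48,0,100,-1,-1,48,0,50,-1,-1,48,0,0,-1,-1,48,0,0,-1,-1,48,0,0,-1,-1,48,0,0]'
python3 -m crank '[0,0,0,0,0,0,0,0,0,0,0,0,0,0,0,0,0,0,0,0,0,0,0,0,0,0,0,0,0,0,0,0,0,0,0,0,0,0,0,0,0,0,0,0,0,0,0,0,0,0]'
```

```text
time: 12.0
tool_pos: [0.6025, -0.094, 0.0346]
tool_rot: [0.0, -0.007, 1.0, 0.0]
contact_force: [-0.2, 1.5, 0.5]
gripper_width: 0.146
time: 13.0
tool_pos: [0.6027, -0.0941, 0.0348]
tool_rot: [0.0, -0.007, 1.0, -0.0]
contact_force: [-1.3, 0.5, 4.5]
gripper_width: 0.127
```

```bash
python3 -m crank '[8,0,0,0,0,16,0,0,0,0,24,0,0,0,0,32,0,0,0,0,40,0,0,0,0,48,0,0,0,0,54,0,0,0,0,60,0,0,0,0,60,0,0,0,0,60,0,0,0,0]'
python3 - <<'E'
from h import *
p,d=grab('scene','c3.png');blobs('scene',world('scene',d),.45,.62,-.16,.16,.02,.03)
plan((540.2,-293.4,120,-8.2),(528.2,-376.6,120,-8.2),(437.3,-278.6,120,-8.2))
E
```

```text
time: 14.0
tool_pos: [0.5415, -0.095, 0.0348]
tool_rot: [-0.0, -0.007, 1.0, -0.0]
contact_force: [-1.2, 0.3, 7.9]
gripper_width: 0.129
scene 671 mean [573.8 -89.6  25.5] rect [566.1 -93.4] 91.5 70.9 0.3
scene 295 mean [600.8  -1.6  25.6] rect [599.3  -4.6] 69.9 40.7 -88.4
scene 325 mean [599.7  85.4  25.8] rect [598.3  82.7] 70.7 39.0 -88.6
t 14.05 pos [541.5 -95.   34.8] psi 0.8 grip 0.125 F [-0.2  0.6  8.7]
[   4.1 -198.3  -85.2] yaw 9.0
[  17.2 -281.4  -85.2] yaw 9.0
[ 106.8 -182.1  -85.1] yaw 9.0
```

```bash
python3 -m crank '[0,0,-15,0,0,0,0,-35,0,0,0,0,-60,0,0,0,0,-85,0,0,2,-25,-85,2,0,4,-60,-85,4,0,7,-100,-85,6,0,9,-140,-85,8,0,11,-180,-85,9,0,13,-220,-85,9,0]'
python3 - <<'E'
from h import *
plan((528.2,-376.6,80,-8.2),(528.2,-376.6,32,-8.2))
E
```

```text
time: 15.05
tool_pos: [0.5301, -0.3153, 0.1177]
tool_rot: [-0.002, 0.072, 0.997, 0.001]
contact_force: [0.2, 0.4, -0.9]
gripper_width: 0.128
t 15.05 pos [ 530.1 -315.3  117.7] psi -8.2 grip 0.128 F [ 0.2  0.4 -0.9]
[ -7.1 -61.   37.5] yaw -0.0
[ -7.3 -61.1  85.5] yaw -0.0
```

```bash
python3 -m crank '[-2,-15,0,0,0,-4,-30,0,0,0,-6,-45,0,0,0,-7,-61,0,0,0,-7,-61,20,0,0,-7,-61,40,0,0,-7,-61,60,0,0,-7,-61,72,0,0,-7,-61,82,0,0,-7,-61,82,0,0]'
python3 - <<'E'
from h import *
p,d=grab('scene');W=world('scene',d);blobs('scene',W,.36,.66,-.46,-.2,.018,.03,80);blobs('scene',W,.36,.66,-.46,-.2,.004,.013,200)
plan((528.2,-376.6,31,-8.2))
E
```

```text
time: 16.05
tool_pos: [0.5298, -0.3756, 0.0356]
tool_rot: [-0.001, 0.071, 0.997, 0.001]
contact_force: [-0.0, -0.2, -1.7]
gripper_width: 0.122
scene 553 mean [ 562.1 -371.6   25.3] rect [ 553.9 -376.8] 91.7 75.5 -8.1
scene 2796 mean [ 507.1 -310.5    7.2] rect [ 508.8 -327.8] 221.9 184.4 -7.9
t 16.1 pos [ 530.4 -376.1   36.9] psi -8.2 grip 0.125 F [-0.1 -0.7 -1.9]
[ 2.1 -0.8  5.9] yaw -0.0
```

```bash
python3 -m crank '[1,0,2,0,0,1,0,4,0,0,1,0,5,0,0,1,0,6,0,0,1,0,6,0,0,1,0,6,0,0,1,0,6,0,50,1,0,6,0,100,1,0,6,0,100,1,0,6,0,100]'
python3 -m crank '[0,0,0,0,100,0,0,-20,0,100,0,0,-40,0,100,0,0,-60,0,100,0,0,-90,0,100,0,0,-90,0,100,0,0,-90,0,100,0,0,-90,0,100,0,0,-90,0,100,0,0,-90,0,100]'
python3 - <<'E'
from h import *
plan((599,-7.7,120,.8),(599,-7.7,34,.8))
E
```

```text
time: 17.1
tool_pos: [0.5297, -0.3764, 0.0316]
tool_rot: [0.0, 0.072, 0.997, -0.0]
contact_force: [0.9, 0.1, 0.4]
gripper_width: 0.805
time: 18.1
tool_pos: [0.5289, -0.3757, 0.1197]
tool_rot: [-0.001, 0.072, 0.997, 0.001]
contact_force: [0.4, -0.7, 0.1]
gripper_width: 0.995
t 18.1 pos [ 528.9 -375.7  119.7] psi -8.2 grip 0.995 F [ 0.4 -0.7  0.1]
[-1.670e+01  3.742e+02  2.000e-01] yaw -9.0
[-16.9 374.1  86.2] yaw -9.0
```

```bash
python3 -m crank '[-1,30,0,-1,100,-3,70,0,-2,100,-5,110,0,-4,100,-7,150,0,-6,100,-9,190,0,-8,100,-11,230,0,-9,100,-13,270,0,-9,100,-15,310,0,-9,100,-16,350,0,-9,100,-17,374,0,-9,100]'
python3 -m crank '[0,0,0,0,100,0,0,0,0,100,0,0,0,0,100,0,0,20,0,100,0,0,40,0,100,0,0,40,0,100,0,0,40,0,100,0,0,40,0,100,0,0,40,0,100,0,0,40,0,100]'
python3 - <<'E'
from h import *
plan((599,-7.7,32,.8))
E
```

```text
time: 19.1
tool_pos: [0.5996, -0.0058, 0.1206]
tool_rot: [-0.0, -0.008, 1.0, 0.0]
contact_force: [-0.2, -0.6, 0.7]
gripper_width: 0.998
time: 20.1
tool_pos: [0.6005, -0.0087, 0.0824]
tool_rot: [0.001, -0.007, 1.0, -0.0]
contact_force: [0.0, -0.3, -0.3]
gripper_width: 1.002
t 20.1 pos [600.5  -8.7  82.4] psi 0.8 grip 1.002 F [ 0.  -0.3 -0.3]
[ 1.6  1.  50.4] yaw -0.0
```

Down, grip, slide forward 60, then lift — all in one chain.

```bash
python3 -m crank '[1,1,15,0,100,1,1,30,0,100,1,1,40,0,100,1,1,49,0,100,1,1,49,0,100,1,1,49,0,50,1,1,49,0,0,1,1,49,0,0,1,1,49,0,0,1,1,49,0,0]'
python3 -m crank '[0,0,0,0,0,0,0,0,0,0,0,0,0,0,0,0,0,0,0,0,0,0,0,0,0,0,0,0,0,0,0,0,0,0,0,0,0,0,0,0,0,0,0,0,0,0,0,0,0,0]'
python3 -m crank '[8,0,0,0,0,16,0,0,0,0,24,0,0,0,0,32,0,0,0,0,40,0,0,0,0,48,0,0,0,0,54,0,0,0,0,60,0,0,0,0,60,0,0,0,0,60,0,0,0,0]'
python3 - <<'E'
from h import *
p,d=grab('scene');blobs('scene',world('scene',d),.45,.62,-.16,.16,.02,.03)
plan((540.2,-293.4,120,-8.2))
E
```

```text
time: 21.1
tool_pos: [0.5991, -0.0075, 0.0327]
tool_rot: [0.0, -0.007, 1.0, -0.0]
contact_force: [-1.0, -0.8, 1.8]
gripper_width: 0.145
time: 22.1
tool_pos: [0.5993, -0.0075, 0.0329]
tool_rot: [0.0, -0.007, 1.0, -0.0]
contact_force: [-0.2, 0.1, 5.0]
gripper_width: 0.129
time: 23.1
tool_pos: [0.5381, -0.0085, 0.0328]
tool_rot: [-0.0, -0.007, 1.0, -0.0]
contact_force: [-0.5, 0.3, 8.7]
gripper_width: 0.127
scene 724 mean [571.9  -3.4  25.4] rect [564.   -6.4] 90.9 70.3 0.9
scene 319 mean [599.7  85.3  25.9] rect [598.7  82.6] 70.9 39.7 -88.6
t 23.15 pos [538.   -8.4  32.8] psi 0.8 grip 0.131 F [-1.3 -0.4  9.5]
[   1.8 -285.   -87.1] yaw 9.0
```

```bash
python3 -m crank '[0,0,-15,0,0,0,0,-35,0,0,0,0,-60,0,0,0,0,-87,0,0,0,-25,-87,2,0,0,-60,-87,4,0,0,-100,-87,6,0,0,-140,-87,8,0,0,-180,-87,9,0,1,-220,-87,9,0]'
python3 - <<'E'
from h import *
plan((540.2,-293.4,32,-8.2))
E
```

```text
time: 24.15
tool_pos: [0.5387, -0.2289, 0.1179]
tool_rot: [-0.002, 0.072, 0.997, 0.001]
contact_force: [0.9, 0.8, -1.7]
gripper_width: 0.125
t 24.15 pos [ 538.7 -228.9  117.9] psi -8.2 grip 0.125 F [ 0.9  0.8 -1.7]
[-11.1 -63.8  85.7] yaw -0.0
```

```bash
python3 -m crank '[-2,-15,0,0,0,-4,-30,0,0,0,-6,-45,0,0,0,-10,-62,0,0,0,-10,-62,20,0,0,-10,-62,40,0,0,-10,-62,60,0,0,-10,-62,72,0,0,-10,-62,82,0,0,-10,-62,82,0,0]'
python3 - <<'E'
from h import *
p,d=grab('scene');W=world('scene',d);blobs('scene',W,.36,.66,-.46,-.2,.018,.03,80)
plan((540.2,-293.4,29,-8.2))
E
```

```text
time: 25.15
tool_pos: [0.5411, -0.2905, 0.0357]
tool_rot: [-0.001, 0.071, 0.997, 0.001]
contact_force: [-0.3, 1.3, -1.0]
gripper_width: 0.132
scene 517 mean [ 560.1 -374.4   21.6] rect [ 554.3 -377.1] 90.8 72.2 -7.3
scene 537 mean [ 576.3 -286.5   26.7] rect [ 566.8 -291.5] 90.9 72.9 -7.2
t 25.2 pos [ 541.8 -290.9   36.9] psi -8.2 grip 0.129 F [-0.7 -1.3 -1.2]
[ 1.2 -2.7  7.9] yaw 0.0
```

```bash
python3 -m crank '[1,-1,3,0,0,1,-1,5,0,0,1,-1,7,0,0,1,-1,8,0,0,1,-1,8,0,0,1,-1,8,0,0,1,-1,8,0,50,1,-1,8,0,90,1,-1,8,0,90,1,-1,8,0,90]'
python3 -m crank '[0,0,0,0,90,0,0,-20,0,90,0,0,-40,0,90,0,0,-60,0,90,0,0,-90,0,90,0,0,-90,0,90,0,0,-90,0,90,0,0,-90,0,90,0,0,-90,0,90,0,0,-90,0,90]'
python3 - <<'E'
from h import *
plan((597.4,80.8,120,.8))
E
```

```text
time: 26.2
tool_pos: [0.5409, -0.2921, 0.0295]
tool_rot: [0.0, 0.072, 0.997, -0.0]
contact_force: [0.1, 0.1, 1.0]
gripper_width: 0.804
time: 27.2
tool_pos: [0.5401, -0.2915, 0.1178]
tool_rot: [-0.001, 0.072, 0.997, 0.001]
contact_force: [0.3, -0.4, -0.2]
gripper_width: 0.904
t 27.2 pos [ 540.1 -291.5  117.8] psi -8.2 grip 0.904 F [ 0.3 -0.4 -0.2]
[ -3.5 376.7  -1.8] yaw -9.0
```

```bash
python3 -m crank '[0,30,0,-1,100,0,70,0,-2,100,-1,110,0,-4,100,-1,150,0,-6,100,-2,190,0,-8,100,-2,230,0,-9,100,-3,270,0,-9,100,-3,310,0,-9,100,-4,350,0,-9,100,-4,377,0,-9,100]'
python3 -m crank '[0,0,0,0,100,0,0,0,0,100,0,0,0,0,100,0,0,20,0,100,0,0,40,0,100,0,0,40,0,100,0,0,40,0,100,0,0,40,0,100,0,0,40,0,100,0,0,40,0,100]'
python3 - <<'E'
from h import *
plan((597.4,80.8,32,.8))
E
```

```text
time: 28.2
tool_pos: [0.5983, 0.0831, 0.1186]
tool_rot: [-0.0, -0.008, 1.0, 0.0]
contact_force: [0.1, 0.5, 0.5]
gripper_width: 0.998
time: 29.2
tool_pos: [0.5993, 0.0805, 0.0804]
tool_rot: [0.001, -0.007, 1.0, -0.0]
contact_force: [-0.1, -0.1, -0.3]
gripper_width: 0.998
t 29.2 pos [599.3  80.5  80.4] psi 0.8 grip 0.998 F [-0.1 -0.1 -0.3]
[ 1.9  0.3 48.4] yaw -0.0
```

```bash
python3 -m crank '[1,0,15,0,100,1,0,30,0,100,1,0,40,0,100,1,0,47,0,100,1,0,47,0,100,1,0,47,0,50,1,0,47,0,0,1,0,47,0,0,1,0,47,0,0,1,0,47,0,0]'
python3 -m crank '[0,0,0,0,0,0,0,0,0,0,0,0,0,0,0,0,0,0,0,0,0,0,0,0,0,0,0,0,0,0,0,0,0,0,0,0,0,0,0,0,0,0,0,0,0,0,0,0,0,0]'
python3 -m crank '[8,0,0,0,0,16,0,0,0,0,24,0,0,0,0,32,0,0,0,0,40,0,0,0,0,48,0,0,0,0,54,0,0,0,0,60,0,0,0,0,60,0,0,0,0,60,0,0,0,0]'
python3 - <<'E'
from h import *
p,d=grab('scene');blobs('scene',world('scene',d),.45,.62,-.16,.16,.02,.03)
plan((437.3,-278.6,120,-8.2))
E
```

```text
time: 30.2
tool_pos: [0.5978, 0.0806, 0.0327]
tool_rot: [0.0, -0.007, 1.0, 0.0]
contact_force: [0.5, -2.0, 4.4]
gripper_width: 0.147
time: 31.2
tool_pos: [0.598, 0.0807, 0.0328]
tool_rot: [0.0, -0.007, 1.0, 0.0]
contact_force: [-0.9, 0.5, 5.0]
gripper_width: 0.128
time: 32.2
tool_pos: [0.5367, 0.0797, 0.0328]
tool_rot: [-0.001, -0.007, 1.0, -0.0]
contact_force: [-0.7, -0.1, 9.2]
gripper_width: 0.131
scene 789 mean [570.6  84.1  25.6] rect [562.6  81.4] 91.2 70.6 1.3
t 32.25 pos [536.7  79.7  32.8] psi 0.8 grip 0.128 F [-1.  -0.   8.9]
[ 104.5 -356.9  -87. ] yaw 9.0
```

```bash
python3 -m crank '[0,0,-15,0,0,0,0,-35,0,0,0,0,-60,0,0,0,0,-87,0,0,7,-25,-87,2,0,17,-60,-87,4,0,28,-95,-87,6,0,40,-135,-87,8,0,52,-175,-87,9,0,64,-215,-87,9,0]'
python3 -m crank '[0,0,0,0,0,0,0,0,0,0,0,0,0,0,0,0,0,0,0,0,0,0,0,0,0,0,0,0,0,0,0,0,0,0,0,0,0,0,0,0,0,0,0,0,0,0,0,0,0,0]'
python3 - <<'E'
from h import *
plan((437.3,-278.6,120,-8.2),(437.3,-278.6,32,-8.2))
E
```

```text
time: 33.25
tool_pos: [0.4735, -0.1364, 0.1175]
tool_rot: [-0.003, 0.072, 0.997, 0.001]
contact_force: [0.8, -0.6, -2.0]
gripper_width: 0.128
time: 34.25
tool_pos: [0.4765, -0.1361, 0.1193]
tool_rot: [-0.0, 0.072, 0.997, 0.0]
contact_force: [0.9, 0.8, -1.5]
gripper_width: 0.124
t 34.25 pos [ 476.5 -136.1  119.3] psi -8.2 grip 0.124 F [ 0.9  0.8 -1.5]
[  18.5 -146.6   -0.7] yaw -0.0
[  18.5 -146.6   87.3] yaw -0.0
```

```bash
python3 -m crank '[4,-30,0,0,0,8,-60,0,0,0,12,-95,0,0,0,16,-125,0,0,0,18,-146,0,0,0,18,-146,20,0,0,18,-146,40,0,0,18,-146,60,0,0,18,-146,72,0,0,18,-146,82,0,0]'
python3 - <<'E'
from h import *
p,d=grab('scene');W=world('scene',d);blobs('scene',W,.36,.66,-.46,-.2,.016,.03,80)
plan((437.3,-278.6,29,-8.2))
E
```

```text
time: 35.25
tool_pos: [0.4376, -0.2779, 0.0364]
tool_rot: [-0.0, 0.072, 0.997, 0.0]
contact_force: [-0.5, -0.6, -1.0]
gripper_width: 0.128
scene 453 mean [ 473.  -274.2   26.9] rect [ 463.9 -278.9] 91.1 72.1 -9.0
scene 552 mean [ 559.9 -373.4   21.3] rect [ 554. -377.] 90.2 73.7 -7.6
scene 603 mean [ 572.5 -290.    21.3] rect [ 566.5 -293. ] 90.5 73.3 -8.0
t 35.3 pos [ 436.9 -277.3   35. ] psi -8.2 grip 0.128 F [-1.1  0.4 -2.6]
[-0.6 -1.3  6. ] yaw -0.0
```

```bash
python3 -m crank '[0,-1,2,0,0,0,-1,4,0,0,0,-1,5,0,0,0,-1,6,0,0,0,-1,6,0,0,0,-1,6,0,0,0,-1,6,0,50,0,-1,6,0,90,0,-1,6,0,90,0,-1,6,0,90]'
python3 -m crank '[0,0,0,0,90,0,0,-20,0,90,0,0,-40,0,90,0,0,-60,0,90,0,0,-90,0,90,0,0,-90,0,90,0,0,-120,0,90,0,0,-120,0,90,0,0,-120,0,90,0,0,-120,0,90]'
python3 - <<'E'
from h import *
for c in('scene','top'):
    p,d=grab(c,c+'3.png');W=world(c,d)
    blobs(c,W,.36,.66,-.46,-.2,.016,.026,80)
    print('fresh fin');blobs(c,W,.3,.7,.18,.5,.035,.052)
    print('fresh slab');blobs(c,W,.3,.7,.18,.5,.009,.018,40)
    print('grip');blobs(c,W,.35,.5,-.12,.12,.047,.06)
    print('stn');blobs(c,W,.45,.65,-.16,.16,.02,.03)
plan((391,338,150,-11),(518,371,150,-5))
E
python3 -c "
import cv2
a=cv2.imread('pics/scene3.png')[120:400,120:540]; cv2.imwrite('pics/s3c.png',cv2.resize(a,(798,532),interpolation=3))"
```

```text
time: 36.3
tool_pos: [0.4379, -0.2792, 0.0315]
tool_rot: [0.0, 0.072, 0.997, -0.0]
contact_force: [-1.0, -0.4, -0.0]
gripper_width: 0.809
time: 37.3
tool_pos: [0.437, -0.2785, 0.1496]
tool_rot: [-0.001, 0.072, 0.997, 0.001]
contact_force: [0.2, -0.7, 0.2]
gripper_width: 0.9
scene 531 mean [ 469.5 -278.3   21.1] rect [ 462.6 -281.8] 92.4 73.2 -10.2
scene 543 mean [ 560.8 -373.4   21.1] rect [ 553.8 -376.8] 93.3 74.3 -9.8
scene 591 mean [ 573.1 -290.2   21.1] rect [ 565.8 -294.3] 91.3 73.4 -8.0
fresh fin
scene 63 mean [394.6 341.1  45. ] rect [392.5 341.4] 24.9 11.1 -13.5
scene 68 mean [521.1 372.2  46. ] rect [519.3 372.5] 24.4 11.9 -5.2
fresh slab
scene 878 mean [419.6 336.4  13.9] rect [415.4 335.9] 94.4 70.2 -11.7
scene 1072 mean [546.5 370.3  13.9] rect [542.4 370.2] 92.8 70.0 -5.5
grip
scene 70 mean [432.2 -58.4  52.4] rect [430.6 -59.3] 27.2 18.6 -3.3
stn
top 614 mean [ 565.1 -295.8   20.6] rect [ 563.8 -295.9] 90.8 72.0 -10.1
top 501 mean [ 561.1 -381.3   20.4] rect [ 554.4 -380.2] 84.1 71.1 -9.2
top 255 mean [ 485.5 -279.    20.5] rect [ 483.5 -281.5] 56.7 46.3 79.6
fresh fin
top 44 mean [516.7 369.2  44.3] rect [517.5 369.8] 22.9 13.8 -1.8
top 45 mean [389.8 337.4  43.8] rect [390.2 338. ] 22.9 12.1 -5.8
fresh slab
top 580 mean [542.  366.7  12.7] rect [540.6 367.2] 89.4 70.2 -5.4
top 620 mean [414.6 332.1  13. ] rect [412.3 333.6] 91.6 70.9 -12.0
grip
top 66 mean [427.6 -62.   52.5] rect [428.2 -62.1] 24.8 17.1 0.8
stn
t 37.4 pos [ 437.  -278.4  149.5] psi -8.2 grip 0.899 F [-0.2  0.3 -0.1]
[133.6 603.5   0.7] yaw 2.8
[1.260e+01 6.543e+02 5.000e-01] yaw -3.2
```

View pics/s3c.png

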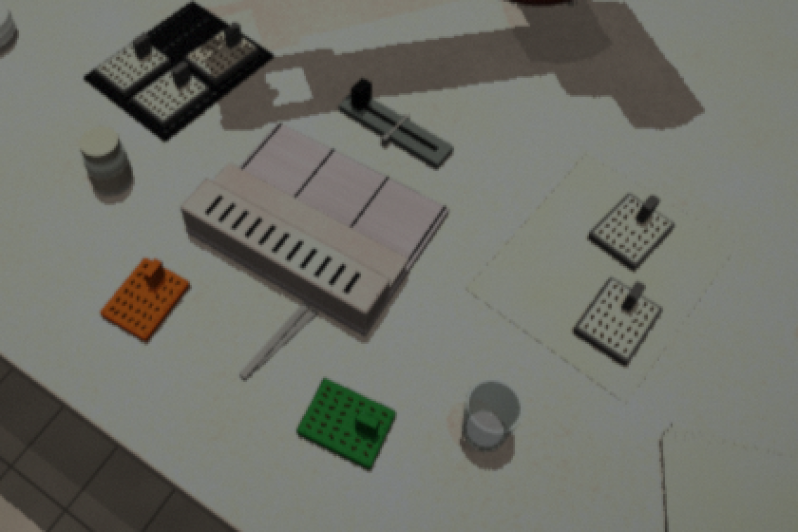

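```bash
python3 -m crank '[-6,40,0,1,100,-10,90,0,2,100,-6,140,0,3,100,2,190,0,3.5,100,12,240,0,3.5,100,24,290,0,3.5,100,36,340,0,3.5,100,50,390,0,3.5,100,64,440,0,3.5,100,80,480,0,3.5,100]'
python3 -m crank '[0,0,0,0,100,0,0,0,0,100,0,0,0,0,100,0,0,0,0,100,0,0,0,0,100,0,0,0,0,100,0,0,0,0,100,0,0,0,0,100,0,0,0,0,100,0,0,0,0,100]'
python3 - <<'E'
from h import *
plan((390.6,338.8,80,-11.7))
E
```

```text
time: 38.4
tool_pos: [0.4266, 0.2077, 0.1505]
tool_rot: [-0.0, 0.102, 0.995, -0.0]
contact_force: [0.7, -0.2, 0.2]
gripper_width: 1.002
time: 39.4
tool_pos: [0.4275, 0.2058, 0.1513]
tool_rot: [0.0, 0.102, 0.995, -0.0]
contact_force: [0.9, 0.2, -0.4]
gripper_width: 0.997
t 39.4 pos [427.5 205.8 151.3] psi -11.7 grip 0.997 F [ 0.9  0.2 -0.4]
[ 63.1 122.7  71.3] yaw -0.0
```

```bash
python3 -m crank '[20,40,0,0,100,40,80,0,0,100,63,123,0,0,100,63,123,0,0,100,63,123,30,0,100,63,123,60,0,100,63,123,71,0,100,63,123,71,0,100,63,123,71,0,100,63,123,71,0,100]'
python3 - <<'E'
from h import *
p,d=grab('scene');W=world('scene',d)
print('fresh fin');blobs('scene',W,.3,.7,.18,.5,.035,.050)
print('slab');blobs('scene',W,.3,.7,.18,.5,.009,.018,40)
plan((390.6,338.8,22,-11.7))
E
```

```text
time: 40.4
tool_pos: [0.3921, 0.3396, 0.0822]
tool_rot: [0.001, 0.102, 0.995, 0.001]
contact_force: [0.1, -0.6, 0.3]
gripper_width: 1.002
fresh fin
scene 57 mean [394.2 341.   45.4] rect [392.  341.2] 26.1 11.4 -10.2
scene 68 mean [521.2 372.2  45.9] rect [519.1 372.5] 24.9 11.9 -5.1
slab
scene 882 mean [419.8 336.4  13.9] rect [415.6 335.9] 91.7 70.6 -12.0
scene 1086 mean [546.4 370.5  13.9] rect [542.3 370.3] 92.9 69.8 -5.5
t 40.45 pos [392.  339.7  82.2] psi -11.7 grip 1.004 F [ 1.  -0.3  1.1]
[ 1.3 -1.3 60.2] yaw -0.0
```

```bash
python3 -m crank '[1,-1,15,0,100,1,-1,30,0,100,1,-1,45,0,100,1,-1,60,0,100,1,-1,60,0,100,1,-1,60,0,50,1,-1,60,0,0,1,-1,60,0,0,1,-1,60,0,0,1,-1,60,0,0]'
python3 -m crank '[0,0,0,0,0,0,0,0,0,0,0,0,0,0,0,0,0,0,0,0,0,0,0,0,0,0,0,0,0,0,0,0,-10,0,0,0,0,-30,0,0,0,0,-60,0,0,0,0,-90,0,0]'
python3 - <<'E'
from h import *
p,d=grab('scene');W=world('scene',d)
print('fresh slab');blobs('scene',W,.3,.7,.18,.5,.009,.12,40)
print([tf((600.8,-93.2),.8,-64,0),tf((599,-7.7),.8,-64,0),tf((597.4,80.8),.8,-64,0)])
plan((535,80,112,.8))
E
```

```text
time: 41.45
tool_pos: [0.39, 0.3386, 0.0208]
tool_rot: [0.0, 0.102, 0.995, 0.001]
contact_force: [0.5, 1.4, 0.4]
gripper_width: 0.145
time: 42.45
tool_pos: [0.3882, 0.3374, 0.1098]
tool_rot: [-0.001, 0.102, 0.995, -0.001]
contact_force: [0.5, 0.4, -1.6]
gripper_width: 0.131
fresh slab
scene 1050 mean [422.3 333.  102.4] rect [413.3 333.3] 93.8 70.2 -11.2
scene 1201 mean [544.9 370.5  16.1] rect [542.2 370.2] 92.2 70.0 -5.6
[(np.float64(536.8), np.float64(-94.1)), (np.float64(535.0), np.float64(-8.6)), (np.float64(533.4), np.float64(79.9))]
t 42.5 pos [391.5 339.6 116.3] psi -11.7 grip 0.131 F [3.2 2.2 2.7]
[-193.1 -225.1    4.2] yaw -12.5
```

```bash
python3 -m crank '[-15,-18,0,-2,0,-35,-41,0,-4,0,-55,-64,0,-6,0,-75,-87,0,-8,0,-95,-110,0,-10,0,-115,-134,0,-12.5,0,-135,-157,0,-12.5,0,-155,-181,0,-12.5,0,-175,-204,0,-12.5,0,-191,-225,0,-12.5,0]'
python3 -m crank '[0,0,0,0,0,0,0,0,0,0,0,0,0,0,0,0,0,0,0,0,0,0,0,0,0,0,0,0,0,0,0,0,0,0,0,0,0,0,0,0,0,0,0,0,0,0,0,0,0,0]'
python3 - <<'E'
from h import *
p,d=grab('scene');W=world('scene',d)
blobs('scene',W,.45,.65,-.1,.2,.07,.12,40)
plan((533.4,79.9,33,.8))
E
```

```text
time: 43.5
tool_pos: [0.5307, 0.0777, 0.1094]
tool_rot: [-0.001, -0.007, 1.0, -0.0]
contact_force: [0.3, -0.6, -1.7]
gripper_width: 0.127
time: 44.5
tool_pos: [0.5309, 0.0792, 0.1103]
tool_rot: [0.0, -0.007, 1.0, 0.0]
contact_force: [-0.1, 0.2, -2.0]
gripper_width: 0.129
scene 959 mean [565.2  83.8 102.7] rect [557.1  80.7] 91.0 70.6 0.9
t 44.55 pos [530.9  79.2 110.2] psi 0.8 grip 0.128 F [-0.4  0.5 -3.2]
[-2.5  0.7 77.2] yaw -0.0
```

```bash
python3 -m crank '[-2,1,20,0,0,-2,1,40,0,0,-2,1,55,0,0,-2,1,65,0,0,-2,1,70,0,0,-2,1,73,0,0,-2,1,75,0,0,-2,1,76,0,0,-2,1,76,0,0,-2,1,76,0,0]'
python3 - <<'E'
from h import *
p,d=grab('scene');W=world('scene',d)
blobs('scene',W,.45,.65,-.1,.2,.02,.034,40)
plan((597.4,80.8,33,.8))
E
```

```text
time: 45.55
tool_pos: [0.5333, 0.0802, 0.0347]
tool_rot: [0.0, -0.007, 1.0, 0.0]
contact_force: [-0.5, -0.4, -2.3]
gripper_width: 0.132
scene 800 mean [567.2  84.5  27.2] rect [559.4  82. ] 89.1 70.2 1.3
t 45.6 pos [533.2  80.2  34.7] psi 0.8 grip 0.13 F [-0.3 -0.5 -2.6]
[-64.2  -0.3   1.7] yaw -0.0
```

```bash
python3 -m crank '[0,0,1,0,0,-8,0,1,0,0,-16,0,1,0,0,-24,0,1,0,0,-32,0,1,0,0,-40,0,1,0,0,-48,0,1,0,0,-54,0,1,0,0,-58,0,1,0,0,-60,0,1,0,0]'
python3 -m crank '[-1,0,0,0,0,-2,0,0,0,0,-3,0,0,0,0,-4,0,0,0,0,-4,0,0,0,0,-4,0,0,0,0,-4,0,0,0,0,-4,0,0,0,0,-4,0,0,0,0,-4,0,0,0,0]'
python3 - <<'E'
from h import *
p,d=grab('scene');W=world('scene',d)
blobs('scene',W,.45,.63,-.1,.2,.02,.034,40);blobs('scene',W,.5,.63,-.1,.2,.05,.062)
plan()
E
```

```text
time: 46.6
tool_pos: [0.5933, 0.0811, 0.0332]
tool_rot: [-0.0, -0.007, 1.0, 0.0]
contact_force: [-0.5, 0.3, -1.5]
gripper_width: 0.124
time: 47.6
tool_pos: [0.5969, 0.0811, 0.0333]
tool_rot: [0.0, -0.007, 1.0, -0.0]
contact_force: [-0.7, 1.2, -1.6]
gripper_width: 0.127
scene 268 mean [602.1  87.7  26. ] rect [597.6  83.1] 70.5 40.4 -86.2
scene 69 mean [603.9  83.2  56.8] rect [601.   82.7] 37.3 21.4 76.8
t 47.65 pos [596.9  81.1  33.3] psi 0.8 grip 0.129 F [ 0.8  0.1 -1.9]
```

Not at the backstop yet; push on in small steps.

```bash
python3 -m crank '[-1,0,0.5,0,0,-2,0,0.5,0,0,-2,0,0.5,0,0,-3,0,0.5,0,0,-3,0,0.5,0,0,-3,0,0.5,0,0,-3,0,0.5,0,0,-3,0,0.5,0,0,-3,0,0.5,0,0,-3,0,0.5,0,0]'
python3 -m crank '[-0.5,0,0,0,0,-1,0,0,0,0,-1,0,0,0,0,-1,0,0,0,0,-1,0,0,0,0,-1,0,0,0,0,-1,0,0,0,0,-1,0,0,0,0,-1,0,0,0,0,-1,0,0,0,0]'
```

```text
time: 48.65
tool_pos: [0.5998, 0.0812, 0.033]
tool_rot: [-0.0, -0.007, 1.0, 0.0]
contact_force: [-5.7, -0.1, 5.7]
gripper_width: 0.128
time: 49.65
tool_pos: [0.5998, 0.0812, 0.033]
tool_rot: [-0.002, -0.007, 1.0, -0.0]
contact_force: [-9.3, -0.3, 7.8]
gripper_width: 0.131
```

```bash
python3 -m crank '[0,0,0,0,30,0,0,0,0,60,0,0,0,0,90,0,0,0,0,90,0,0,0,0,90,0,0,-10,0,90,0,0,-40,0,90,0,0,-80,0,90,0,0,-120,0,90,0,0,-120,0,90]'
python3 - <<'E'
from h import *
for c in('scene','top'):
    p,d=grab(c,c+'5.png');W=world(c,d)
    print('stn');blobs(c,W,.5,.63,-.1,.2,.02,.03,40);blobs(c,W,.5,.63,-.1,.2,.05,.062)
    print('fresh');blobs(c,W,.3,.7,.18,.5,.035,.052);blobs(c,W,.3,.7,.18,.5,.009,.018,40)
    print('grip');blobs(c,W,.35,.5,-.12,.12,.047,.06)
plan((517.6,370.2,150,-5.4))
E
```

```text
time: 50.65
tool_pos: [0.6055, 0.0813, 0.1618]
tool_rot: [0.007, -0.007, 1.0, 0.0]
contact_force: [0.4, 0.3, 0.2]
gripper_width: 0.9
stn
scene 307 mean [600.1  85.2  25.7] rect [598.8  82.8] 69.8 38.0 -88.5
scene 62 mean [603.   83.5  57.5] rect [601.5  82.9] 24.4 11.8 -1.4
fresh
scene 73 mean [521.2 372.3  45.4] rect [519.2 372.5] 25.8 11.9 -5.3
scene 1086 mean [546.5 370.4  13.9] rect [542.6 370.1] 92.1 70.0 -5.6
grip
stn
top 133 mean [589.2  83.6  24.4] rect [593.7  86.3] 54.7 32.2 -88.4
top 14 mean [591.8  78.9  57.6] rect [592.3  79.9] 11.6 8.2 -83.9
fresh
top 42 mean [516.5 369.   45.6] rect [517.1 369.5] 23.2 12.1 -5.7
top 587 mean [541.8 366.3  12.9] rect [540.7 367.1] 89.5 70.2 -5.4
grip
top 68 mean [427.9 -62.1  52.6] rect [428.2 -62.2] 24.9 16.9 0.5
t 50.75 pos [602.   81.2 155.2] psi 0.8 grip 0.898 F [ 0.3 -0.4 -0.6]
[ 80.5 290.1   4.9] yaw 6.2
```

```bash
python3 -m crank '[10,36,0,1,100,20,72,0,2,100,30,108,0,3,100,40,144,0,4,100,50,180,0,5,100,60,216,0,6.2,100,70,252,0,6.2,100,80,290,0,6.2,100,80,290,0,6.2,100,80,290,0,6.2,100]'
python3 -m crank '[0,0,15,0,100,0,0,35,0,100,0,0,55,0,100,0,0,70,0,100,0,0,70,0,100,0,0,70,0,100,0,0,70,0,100,0,0,70,0,100,0,0,70,0,100,0,0,70,0,100]'
python3 - <<'E'
from h import *
p,d=grab('scene');W=world('scene',d)
blobs('scene',W,.3,.7,.18,.5,.035,.050)
plan((517.6,370.2,22,-5.4))
E
```

```text
time: 51.75
tool_pos: [0.5157, 0.37, 0.1508]
tool_rot: [-0.001, 0.046, 0.999, -0.001]
contact_force: [-0.2, -0.6, -0.5]
gripper_width: 0.997
time: 52.75
tool_pos: [0.5172, 0.3703, 0.0834]
tool_rot: [0.0, 0.047, 0.999, 0.0]
contact_force: [-1.5, 0.6, 0.3]
gripper_width: 0.998
scene 69 mean [521.6 372.3  45.4] rect [519.5 372.4] 24.6 12.0 -5.3
t 52.8 pos [517.1 370.2  83.2] psi -5.4 grip 0.996 F [-0.1 -0.  -0.8]
[-0.5 -0.  61.2] yaw -0.0
```

```bash
python3 -m crank '[0,0,15,0,100,0,0,30,0,100,0,0,45,0,100,0,0,61,0,100,0,0,61,0,100,0,0,61,0,50,0,0,61,0,0,0,0,61,0,0,0,0,61,0,0,0,0,61,0,0]'
python3 -m crank '[0,0,0,0,0,0,0,0,0,0,0,0,0,0,0,0,0,0,0,0,0,0,0,0,0,0,0,-10,0,0,0,0,-30,0,0,0,0,-60,0,0,0,0,-90,0,0,0,0,-90,0,0]'
python3 - <<'E'
from h import *
p,d=grab('scene');W=world('scene',d)
blobs('scene',W,.3,.7,.18,.5,.009,.12,40)
plan((535,-8.6,112,.8))
E
```

```text
time: 53.8
tool_pos: [0.5173, 0.3704, 0.0224]
tool_rot: [0.0, 0.047, 0.999, 0.0]
contact_force: [-0.1, 1.1, 0.3]
gripper_width: 0.143
time: 54.8
tool_pos: [0.5193, 0.3713, 0.1168]
tool_rot: [0.003, 0.047, 0.999, 0.002]
contact_force: [0.5, -0.2, -1.7]
gripper_width: 0.127
scene 1248 mean [554.  369.6 108. ] rect [544.9 369.7] 91.1 70.1 -5.0
t 54.85 pos [518.1 370.6 114. ] psi -5.4 grip 0.125 F [ 0.7  0.5 -2.3]
[ -52.7 -375.9    1.4] yaw -6.2
```

```bash
python3 -m crank '[-4,-20,0,-1,0,-10,-60,0,-2,0,-16,-100,0,-3,0,-22,-140,0,-4,0,-28,-180,0,-5,0,-34,-220,0,-6.2,0,-40,-260,0,-6.2,0,-45,-300,0,-6.2,0,-50,-340,0,-6.2,0,-53,-376,0,-6.2,0]'
python3 -m crank '[0,0,0,0,0,0,0,0,0,0,0,0,0,0,0,0,0,0,0,0,0,0,0,0,0,0,0,0,0,0,0,0,0,0,0,0,0,0,0,0,0,0,0,0,0,0,0,0,0,0]'
python3 - <<'E'
from h import *
p,d=grab('scene');W=world('scene',d)
blobs('scene',W,.45,.65,-.15,.2,.07,.12,40)
plan((535,-8.6,35.5,.8))
E
```

```text
time: 55.85
tool_pos: [0.5322, -0.0109, 0.1091]
tool_rot: [-0.002, -0.007, 1.0, 0.0]
contact_force: [0.2, 0.4, -1.5]
gripper_width: 0.128
time: 56.85
tool_pos: [0.5342, -0.0093, 0.1118]
tool_rot: [0.0, -0.007, 1.0, -0.0]
contact_force: [0.2, 0.6, -1.6]
gripper_width: 0.131
scene 897 mean [568.2  -3.5 102.5] rect [560.1  -7. ] 90.6 70.6 1.4
t 56.9 pos [534.2  -9.3 111.8] psi 0.8 grip 0.127 F [-0.9 -0.  -1.7]
[-0.8  0.7 76.3] yaw -0.0
```

```bash
python3 -m crank '[0,1,20,0,0,0,1,40,0,0,0,1,55,0,0,0,1,65,0,0,0,1,70,0,0,0,1,73,0,0,0,1,75,0,0,0,1,76,0,0,0,1,76,0,0,0,1,76,0,0]'
python3 - <<'E'
from h import *
p,d=grab('scene');W=world('scene',d)
blobs('scene',W,.45,.65,-.15,.2,.02,.034,40)
plan((599,-7.7,35,.8))
E
```

```text
time: 57.9
tool_pos: [0.5345, -0.0083, 0.0362]
tool_rot: [0.0, -0.007, 1.0, -0.0]
contact_force: [-0.1, 0.7, -0.8]
gripper_width: 0.127
scene 748 mean [568.1  -3.3  26.9] rect [560.9  -6.2] 90.2 70.8 1.6
scene 313 mean [600.4  85.   25.8] rect [599.2  82.3] 71.2 38.1 -88.9
t 57.95 pos [534.5  -8.3  36.2] psi 0.8 grip 0.129 F [-0.3 -0.  -2. ]
[-64.5  -0.3   1.2] yaw -0.0
```

```bash
python3 -m crank '[0,0,1,0,0,-8,0,1,0,0,-16,0,1,0,0,-24,0,1,0,0,-32,0,1,0,0,-40,0,1,0,0,-48,0,1,0,0,-54,0,1,0,0,-60,0,1,0,0,-63,0,1,0,0]'
python3 -m crank '[-1,0,0.5,0,0,-2,0,0.5,0,0,-3,0,0.5,0,0,-4,0,0.5,0,0,-4,0,0.5,0,0,-4,0,0.5,0,0,-4,0,0.5,0,0,-4,0,0.5,0,0,-4,0,0.5,0,0,-4,0,0.5,0,0]'
```

```text
time: 58.95
tool_pos: [0.5978, -0.0074, 0.0348]
tool_rot: [0.0, -0.007, 1.0, -0.0]
contact_force: [0.4, -0.9, -1.9]
gripper_width: 0.128
time: 59.95
tool_pos: [0.6012, -0.0074, 0.0346]
tool_rot: [0.0, -0.007, 1.0, -0.0]
contact_force: [-4.2, 0.3, 5.9]
gripper_width: 0.132
```

```bash
python3 -m crank '[-0.5,0,0,0,0,-1,0,0,0,0,-1,0,0,0,0,-1,0,0,0,0,-1,0,0,0,0,-1,0,0,0,0,-1,0,0,0,0,-1,0,0,0,0,-1,0,0,0,0,-1,0,0,0,0]'
python3 -m crank '[0,0,0,0,30,0,0,0,0,60,0,0,0,0,90,0,0,0,0,90,0,0,0,0,90,0,0,-10,0,90,0,0,-40,0,90,0,0,-80,0,90,0,0,-120,0,90,0,0,-120,0,90]'
python3 - <<'E'
from h import *
for c in('scene','top'):
    p,d=grab(c,c+'6.png');W=world(c,d)
    print('stn');blobs(c,W,.5,.63,-.1,.2,.02,.03,40);blobs(c,W,.5,.63,-.1,.2,.05,.062)
    print('sheet');blobs(c,W,.3,.7,.18,.5,.008,.052)
    print('grip');blobs(c,W,.35,.5,-.12,.12,.047,.06)
p,_=grab('scene');cv2.imwrite('pics/dim6.png',cv2.resize(p[155:220,285:375,::-1],(720,520),interpolation=cv2.INTER_CUBIC))
plan((428.5,-62,120,-5.8))
E
```

```text
time: 60.95
tool_pos: [0.6012, -0.0074, 0.0346]
tool_rot: [-0.001, -0.007, 1.0, -0.0]
contact_force: [-8.5, -0.5, 9.2]
gripper_width: 0.127
time: 61.95
tool_pos: [0.6068, -0.0079, 0.1632]
tool_rot: [0.007, -0.007, 1.0, -0.001]
contact_force: [0.8, -0.0, 1.1]
gripper_width: 0.897
stn
scene 275 mean [601.7  -2.6  25.6] rect [600.3  -6.1] 69.5 39.1 -89.8
scene 304 mean [600.2  85.3  25.9] rect [598.6  83. ] 70.0 37.6 -87.0
scene 56 mean [603.8  -5.3  57.4] rect [603.5  -6.4] 24.7 13.2 0.4
scene 58 mean [602.9  83.5  57.4] rect [601.   82.6] 24.5 12.4 -0.3
sheet
scene 208 mean [663.7 487.5   9.3] rect [664.5 483.5] 68.1 32.5 -0.1
grip
scene 10 mean [421.2 -58.9  54.1] rect [420.1 -58.8] 17.3 5.6 88.9
stn
top 141 mean [600.7 100.   24.6] rect [600.7  98. ] 45.7 31.7 1.2
top 160 mean [591.4  -6.   24.3] rect [594.9  -8.4] 66.6 31.9 89.9
top 14 mean [599.1  83.1  57.1] rect [598.8  83.3] 19.9 4.4 -9.9
top 7 mean [591.6  -8.7  58.8] rect [591.4  -8.1] 8.5 3.1 88.2
sheet
top 15 mean [641.7 493.6  10.8] rect [640.3 494.1] 17.8 14.9 60.4
grip
top 65 mean [428.  -62.2  52.3] rect [428.2 -62.2] 24.9 17.1 0.7
t 62.1 pos [602.1  -7.3 154.6] psi 0.8 grip 0.901 F [-0.8  0.4 -0.7]
[174.4 -52.3  34.5] yaw 6.6
```

View pics/dim6.png

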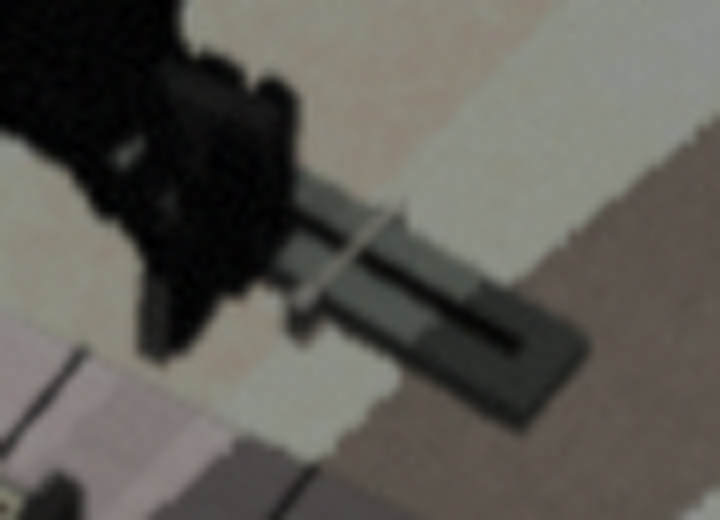

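```bash
python3 - <<'E'
from h import *
from scipy.ndimage import map_coordinates
for c,fs,o in (('scene',('scene1','scene3','c2'),(430.6,-59.3)),('top',('top1','top3','top6'),(428.2,-62.2))):
    for fn in fs:
        g=cv2.imread(f'pics/{fn}.png').astype(float).mean(2)
        r=[]
        for tx in (-17,-13,-9,9,13,17):
            s=np.arange(35,85,.5); X=[tf(o,-5.8,tx,q) for q in s]
            uv=np.array([proj(c,[a/1000,b/1000,.0145]) for a,b in X])
            v=map_coordinates(g,[uv[:,1],uv[:,0]],order=1); v=v-np.median(v)
            i=np.argmax(v); w=np.clip(v,0,None)*(abs(s-s[i])<5); r.append((round((w*s).sum()/w.sum(),1),round(v[i])))
        print(c,fn,r)
E
python3 -m crank '[30,-9,0,1,100,60,-18,0,3,100,90,-27,0,5,100,120,-36,0,6.6,100,150,-45,0,6.6,100,174,-52,0,6.6,100,174,-52,20,6.6,100,174,-52,34,6.6,100,174,-52,34,6.6,100,174,-52,34,6.6,100]'
python3 -c "
from h import *
plan((428.9,-61.6,33,-5.8))"
```

```text
scene scene1 [(np.float64(60.4), 13), (np.float64(60.8), 16), (np.float64(60.5), 22), (np.float64(60.6), 17), (np.float64(60.9), 16), (np.float64(60.1), 23)]
scene scene3 [(np.float64(60.5), 13), (np.float64(60.6), 16), (np.float64(60.7), 23), (np.float64(60.7), 16), (np.float64(60.9), 17), (np.float64(60.1), 23)]
scene c2 [(np.float64(37.2), 37), (np.float64(37.6), 36), (np.float64(38.4), 34), (np.float64(36.4), 28), (np.float64(36.4), 28), (np.float64(36.5), 19)]
top top1 [(np.float64(63.7), 17), (np.float64(64.0), 28), (np.float64(63.9), 32), (np.float64(63.9), 17), (np.float64(64.3), 22), (np.float64(63.9), 27)]
top top3 [(np.float64(64.1), 18), (np.float64(63.9), 31), (np.float64(64.0), 33), (np.float64(64.4), 17), (np.float64(64.1), 28), (np.float64(63.9), 29)]
time: 63.1
tool_pos: [0.4284, -0.0614, 0.1192]
tool_rot: [-0.001, 0.051, 0.999, 0.0]
contact_force: [0.5, -0.2, -1.0]
gripper_width: 1.0
t 63.1 pos [428.4 -61.4 119.2] psi -5.8 grip 1.0 F [ 0.5 -0.2 -1. ]
[-0.7 -0.2 86.2] yaw 0.0Traceback (most recent call last):
  File "<stdin>", line 9, in <module>
  File "h.py", line 15, in proj
    k=vision.get_calibration(c); x=np.array(k['camera_matrix'])@(np.array(k['R'])@np.array(X)+np.array(k['t']))
ValueError: time passes only in moves, steps and waits
```

```bash
python3 -m crank '[-1,0,20,0,100,-1,0,45,0,100,-1,0,70,0,100,-1,0,86,0,100,-1,0,86,0,100,-1,0,86,0,60,-1,0,86,0,30,-1,0,86,0,0,-1,0,86,0,0,-1,0,86,0,0]'
python3 -m crank '[0,0,0,0,0,0,0,0,0,0,0,0,0,0,0,0,8,0,0,0,0,18,0,0,0,0,28,0,0,0,0,38,0,0,0,0,48,0,0,0,0,58,0,0,0,0,62,0,0,0]'
python3 -m crank '[0,0,0,0,0,0,0,0,0,0,0,0,0,0,0,0,0,0,0,0,0,0,0,0,20,0,0,0,0,40,0,0,0,0,50,0,0,0,0,50,0,0,0,0,50,0,0,0,0,50]'
python3 -m crank '[0,0,-20,0,50,0,0,-50,0,50,0,0,-80,0,60,30,0,-110,0,60,50,30,-110,0,60,50,60,-110,0,60,50,100,-110,0,60,50,140,-110,0,60,50,180,-110,0,60,50,200,-110,0,60]'
python3 - <<'E'
from h import *
for c in('scene','top'):
    p,d=grab(c,c+'8.png');blobs(c,world(c,d),.35,.5,-.12,.12,.047,.06)
    u,v=proj(c,[.436,0,.03]); k=45 if c=='scene' else 30; u,v=int(u),int(v)
    cv2.imwrite(f'pics/d8{c}.png',cv2.resize(p[v-k*3//4:v+k*3//4,u-k:u+k,::-1],(720,540),interpolation=cv2.INTER_CUBIC))
a,b=[cv2.resize(cv2.imread(f'pics/d8{c}.png'),(400,300)) for c in('scene','top')]
cv2.imwrite('pics/d8.png',np.hstack([a,b])); plan()
E
```

```text
time: 64.1
tool_pos: [0.4305, -0.0616, 0.0354]
tool_rot: [0.001, 0.051, 0.999, 0.0]
contact_force: [0.5, 3.0, 1.5]
gripper_width: 0.217
time: 65.1
tool_pos: [0.4362, -0.0001, 0.0353]
tool_rot: [-0.0, 0.05, 0.999, -0.001]
contact_force: [-4.4, -0.9, 8.5]
gripper_width: 0.223
time: 66.1
tool_pos: [0.4362, -0.0002, 0.0342]
tool_rot: [-0.0, 0.051, 0.999, -0.0]
contact_force: [-0.6, -0.2, -0.3]
gripper_width: 0.499
time: 67.1
tool_pos: [0.4066, 0.2064, 0.1444]
tool_rot: [0.0, 0.049, 0.999, 0.0]
contact_force: [-0.2, -0.9, -0.5]
gripper_width: 0.599
scene 75 mean [437.6   2.3  52.4] rect [435.3   2.2] 28.7 19.3 -6.0
top 63 mean [433.4  -0.7  52.9] rect [432.8  -1. ] 24.8 16.7 1.1
t 67.2 pos [406.6 205.8 144.2] psi -5.6 grip 0.604 F [-0.8 -1.  -0.3]
```

View pics/d8.png

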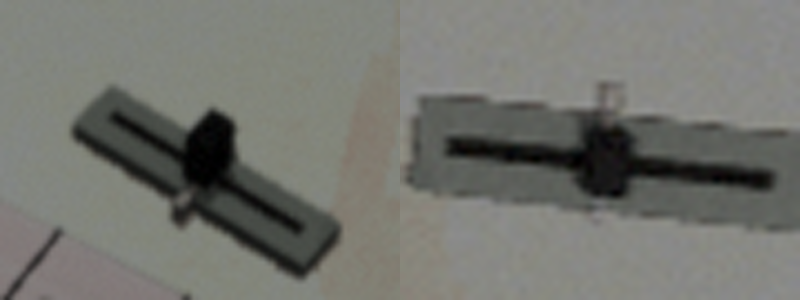

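```bash
python3 - <<'E'
from h import *
for c in('scene','top'):
    p,d=grab(c,c+'9.png');W=world(c,d)
    blobs(c,W,.36,.66,-.46,-.2,.016,.026,80)
    print('stn');blobs(c,W,.5,.63,-.15,.2,.02,.03,40);blobs(c,W,.5,.63,-.15,.2,.05,.062)
    print('jar/beaker');blobs(c,W,.65,.8,-.35,.35,.068,.095,20)
    if c=='scene': cv2.imwrite('pics/s9c.png',cv2.resize(p[120:400,120:540,::-1],(798,532),interpolation=3))
E
```

```text
scene 526 mean [ 469.6 -278.5   21.1] rect [ 463.5 -281.8] 91.9 71.3 -9.1
scene 536 mean [ 560.2 -373.7   21.3] rect [ 553.8 -376.3] 90.5 73.1 -8.3
scene 577 mean [ 573.  -290.4   21.3] rect [ 566.8 -293.6] 91.0 71.7 -7.8
stn
scene 276 mean [601.7  -2.7  25.6] rect [600.2  -5.1] 70.3 38.2 -88.6
scene 303 mean [600.1  85.1  25.8] rect [598.3  82.6] 70.4 39.3 -87.6
scene 53 mean [604.   -5.2  57.5] rect [601.9  -5.7] 26.0 11.8 -0.3
scene 56 mean [602.9  83.5  57.7] rect [600.9  82.8] 24.9 12.5 -3.2
jar/beaker
scene 331 mean [ 719.8 -268.8   82.3] rect [ 717.5 -272.7] 50.7 48.4 80.2
scene 243 mean [745.2 300.6  73.6] rect [745.4 300.4] 59.0 58.4 -5.4
top 619 mean [ 565.4 -296.2   20.5] rect [ 563.9 -296.3] 89.5 70.7 -8.6
top 611 mean [ 553.  -379.4   20.5] rect [ 551.5 -380.3] 90.0 70.9 -8.5
top 633 mean [ 462.9 -283.7   20.6] rect [ 460.9 -284.1] 89.5 70.2 -10.0
stn
top 315 mean [601.4  80.5  24.7] rect [600.9  79.5] 69.1 46.4 -89.1
top 312 mean [601.8  -8.6  24.7] rect [602.7  -8.2] 66.4 46.5 -89.5
top 30 mean [598.5  79.6  57.3] rect [598.5  80.4] 19.8 11.5 1.1
top 30 mean [599.5  -7.8  57.8] rect [599.2  -8. ] 22.3 8.5 0.9
jar/beaker
top 99 mean [745.2 298.6  72.6] rect [743.8 299. ] 58.3 57.3 -1.3
top 262 mean [ 714.5 -274.1   82.1] rect [ 715.2 -275. ] 50.0 47.4 -44.2
```

View pics/s9c.png

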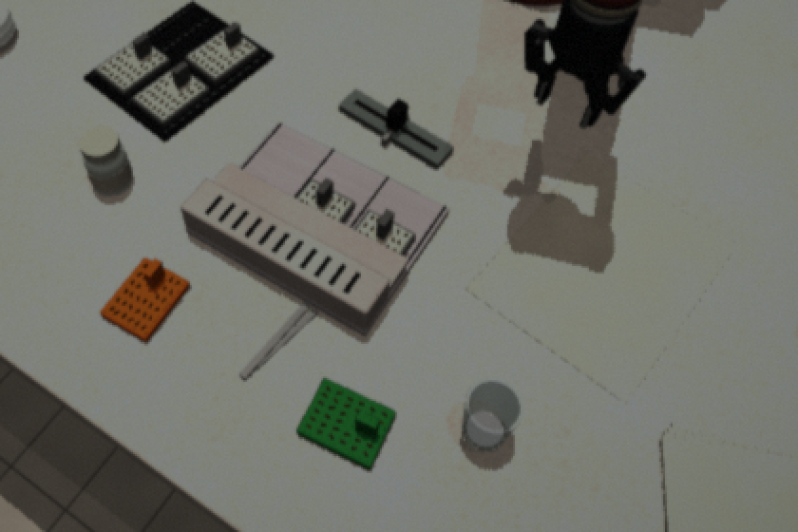

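```bash
python3 -c "
from plant import order,status
print(order.job_done(), status.state()['time'])"
```

```text
the job is handed in; nothing more can be done
the job is handed in; nothing more can be done
```

The job is finished and handed in at about 67 s of robot time.

**What I did:**
- I slid the dimmer to its off stop, where it met about 13 N of resistance. It stayed off while I handled the trays.
- I slid each of the three finished trays forward about 60 mm from under the lip before lifting it, and set all three flat on the black board.
- I put both fresh trays (only two were present) into the +y and middle bays, fins to the front. Each was pushed in until the backstop pushed back with about 9 N.
- Last, I brought the dimmer's slider back to the clip mark and moved the arm clear.

**What the last checks showed:**
- **Trays:** all three finished trays lie inside the board at one height. The two fresh trays sit in their bays, the -y bay is empty, and nothing is left on the sheet.
- **Jar and beaker:** they are where they started.
- **Tweezers and look-alikes:** they look unmoved in the final picture, though I did not measure them.
- **Dimmer at the mark (the one disagreement):** the two cameras put the mark at 60.6 mm and 64.0 mm of slider travel. I set the grip at about 62 mm, so it may be off by roughly 2 mm.

I saw no sign of the grip slackening or of a fresh tray being knocked aside.

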